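# Set a sleeve between bench centres and bring up the dial gauge

## Task

Draw the tailstock of the bench centres back, lay the steel sleeve from the wooden cradle gently on the two vee rests between the cones, and slide the tailstock up until the two cones carry the sleeve clear of the rests, centred on both. Then slide the dial gauge stand across the bench, without lifting it, square up to the sleeve until the plunger meets it at the middle of its length and is pressed in about 8 mm. Leave everything standing there and the other things on the bench where they are.

Things in the scene. Friction and masses are not known exactly. Their poses are not given: they have to be found in the camera images.
- bench_centres: Bench centres (run-out checking fixture), fixed to the bench. Origin: centre of the underside; x along the bed towards the headstock (away from the robot), z up. Bed 420 long (x -215 to 205), 80 wide, top z 40. Line of centres: y 0, z 110. Headstock casting fixed at x 130 to 190, 46 wide, top z 142. With the cones carrying the sleeve its middle is at x 39, z 110 (mm, this frame).
- head_point (a point): Point (12 mm flat end) of the fixed headstock cone, which points to -x of the bench centres. Both cones: steel, 60 degrees included, 12 diameter at the point, 38 at the base, 22.5 long.
- tailstock (a joint): Tailstock position along the bed in m: 0 fully back (towards the robot), 0.145 farthest towards the headstock. Slides with a drag of about 5 N and stays where left; lifting the sleeve onto the cones takes 10 to 20 N in all. Gap between the cone points = 0.1955 minus this value (the sleeve is 0.140 long); with the sleeve seated on both cones it reads 0.083.
- tailstock_grip (a point): Middle of the sliding tailstock casting, 128 mm above the bench, 14 mm below its flat top. The casting is 60 long (along the bed), 46 wide, with upright sides down to z 58: hold it across its width from above. In the bench centres' frame it is at x = joint value - 0.1645 m, y 0.
- tail_point (a point): Point (12 mm flat end) of the tailstock cone, at the line of centres, pointing to the headstock.
- rest_near (a point): Near one of two dark steel vee rests on the bed, 12 thick, at x -20 of the bench centres. This point is where the axis of a 40 mm round lying in the vee passes, z 106: 4 mm under the line of centres. The vee's arms rise to about z 101 at 28 mm either side.
- rest_far (a point): The same for the far vee rest, at x 65 of the bench centres. The space between the two rests is 73 mm long, open down to z 52.
- cradle: Dark wooden cradle fixed to the bench, 120 x 64, with two vee boards (16 thick) at x +-45 that hold the sleeve, axis 46 mm above the bench. The arms rise to about z 42 at 29 mm either side; between the boards the sleeve is free down to the 10 mm base board. Origin: centre of the underside; x along the sleeve.
- sleeve: Plain steel sleeve (tube), 140 long, 40 outside and 28 inside diameter, open at both ends, about 0.7 kg. Starts in the cradle. Origin: its centre; x axis along its length.
- sleeve_end_a (a point): Centre of the sleeve's end face at its own x -70.
- sleeve_end_b (a point): Centre of the sleeve's end face at its own x +70.
- gauge_stand: Dial gauge on its stand, loose, about 0.85 kg. Origin: centre of the base's underside; x axis: the way the plunger points; z up. Flat grey base 130 (x) x 100 (y) x 30 high with upright faces; friction on the bench about 0.4 to 1. Column 18 diameter at the centre up to z 152, clamp block 30 wide at z 96 to 124 with a knob out to y 34.
- dial (a point): Centre of the gauge's dial, which lies face up ahead of the column: at x 46, z 121 of the stand; gauge 58 diameter, 22 thick. Its stem (10 diameter) goes on at z 110 to x 95.
- plunger (a joint): How far the gauge plunger is pressed in, m: 0 free, 0.025 fully in. Soft spring, 0.3 N at first to 1.3 N fully in.
- plunger_tip (a point): Front of the plunger's ball tip (8 mm ball), at x 128, z 110 of the stand when free.
- loupe: Bystander, loose: black watchmaker's loupe standing on its narrow end, 40 mm wide at the top, 36 high. Origin: about the centre of its underside.
- vee_block: Bystander, loose: small steel vee block, 60 x 44 x 40 high. Origin: about the centre of its underside.
- bush: Bystander, loose: short brass bush standing on end, 52 outside diameter, 50 high. Origin: about the centre of its underside.
- oil_bottle: Bystander, loose: amber oil bottle, 42 diameter, 115 high. Origin: about the centre of its underside.
- micrometer: Bystander, loose: micrometer lying flat, about 130 x 50, 20 high. Origin: about the centre of its underside.
- wood_box: Bystander, loose: closed wooden instrument box, 110 x 75 x 45 high. Origin: about the centre of its underside.
- hammer: Bystander, loose: small brass-headed hammer lying flat, 210 long. Origin: centre of its underside.
Things that resemble listed ones, but are neither listed nor needed, are in the scene too. What is shaped like the sleeve but turquoise is not meant.

How it is judged:
By the outcome, as a careful person would: the job done as asked, in the order asked, and still so for the second after the job is handed in, with the robot touching nothing.
It also fails if it takes over 72 s, if anything falls off the work surface, if the arm or the gripper's body presses on something with over 40 N, if the wrist force passes 120 N, or if a joint passes its speed limit or range.

## Robot

A 6-joint arm with a two-finger parallel gripper is mounted at the origin on the work surface. World frame = base frame: x ahead of the robot, y to its left, z up, the work surface at z = 0. Lengths are in m, angles in rad, forces in N, time in s.
With the tool pointing down it reaches from about 0.375 to 0.9 m from the base axis. Payload 3.1 kg.
Tool frame: the origin (TCP) lies on the centre line of the jaws, within the pads' length; the fingertips stand 19 mm ahead of it and the grasp point (between the pads) is the TCP; z points along the fingers, y is the line along which they close (so a half turn about z gives the same grasp; the last joint's range is limited). The gripper opens to 85 mm and grips with 20 to 120 N. Pads are 22 mm wide; open, the fingers measure 114 mm over their backs; the gripper's body (76 mm by 85 mm) begins 54 mm behind the grasp point. The pads swing forward as they close: fully open they stand 13 mm farther back than shut.
Start: joints at [1.014, 0.527, 1.433, -0, 1.181, -0.178], TCP at [0.231, 0.581, 0.25] pointing down, gripper open.
Joint ranges: [-3.08, 3.08], [-0.75, 2.2], [0.22, 2.44], [-1.43, 4.57], [0, 2.65], [-2.85, 2.85]. Speed limits (rad/s): [2.79, 2.79, 3.14, 3.14, 3.14, 3.14].

## Interface

Orientations are given as a unit quaternion [x, y, z, w].
In Python, from station import manip, cams, sign_off gives the robot as it stands.
- The arm moves only by the tool carry_out, never from a script. Its argument "targets" is a list that holds one entry, the list of rows, each a list of 7 numbers: the shift along the tool's x, y, z in cm, then the turn, a rotation vector about the tool's x, y, z in degrees, then the finger opening in cm, from 0 to 8.54. A call has 1 to 12 rows; each row is the pose to reach, as a shift and turn from the pose commanded when the call began, along the tool's axes at that moment; what a row does not reach only later rows make up. A row lasts 1/12 s, in which the tool goes at most 41.7 mm and 7.16 degrees, less where a joint would pass 70% of its speed; a pose out of reach is approached as far as the arm can. A call with a gripper value outside its range is refused whole. The fingers move at their own pace and stop on an object; "force" is the grip in N (left out, the last holds). Time passes only in rows, so rows that repeat a pose let the fingers close. It gives the time, the measured TCP pose, the force, the opening and the grip force at its end, in the units of the state.
- manip.sense(): the state, without advancing time (a new reading comes with each control period).
- cams.snapshot(name): name is "scene" or "top"; returns the picture (480x640x3 uint8, red, green, blue); there is no depth.
- cams.camera_info(name): a dict with "K" (3x3 intrinsics, pixels), "k1" (the pictures are not rectified: a ray, as slopes to the right and down, at radius r is drawn at 1 + k1 r^2 times it, then the intrinsics apply), "T" (4x4, takes a point from camera to world coordinates). Camera axes: x right, y down, z forward; pixel columns grow to the right and rows downward; lengths in m; the calibration is good to about 2 mm. A picture is of the moment at which its call begins. camera_info takes no time and is no camera call.
- sign_off(): hands the job in; it is judged then, once.
The state is a dict: "t": time; "q": joint angles; "qd": joint speeds; "tau": joint torques, N m; "tcp_pos": TCP position; "tool_rot": TCP orientation; "force": force on the tool from outside, world axes, zero at the start; "ft_torque": the same for the moment, N m; "finger_gap": opening from 0.0 (shut) to 1.0 (fully open); "gripper_force": force on a finger pad.
Only numpy, scipy, OpenCV 4.12 (cv2) and the standard library are available. Lean on these libraries where they do the work, as an engineer would, in place of code of your own. Each camera call takes 0.05 s, during which the arm holds its last target. There are 200 camera calls.

## Working session

There is one attempt and no reset: what is moved stays moved. The work goes in short steps, Python scripts to look and compute and a tool call to move; the robot and the scene stay as the last step left them, time stands still between calls to the robot, and variables do not carry over. Pictures are saved under pics/ and viewed, at most 10 in all, crops included, and the job is handed in when it is done.

Besides the shell and the picture viewer there is one more tool, called after ">>>" as name([rows], argument=value, ...), one row to a line, values as JSON. carry_out: Moves the arm, as the interface text tells. Its arguments: {"type":"object","properties":{"targets":{"type":"array"},"force":{"type":"number"}},"required":["targets"]}

```bash
ls; mkdir -p pics
python3 - <<'E'
from station import manip,cams
import cv2,numpy as np
np.set_printoptions(precision=4,suppress=True)
s=manip.sense(); print(s['t'],s['tcp_pos'],s['tool_rot'],s['force'])
for n in("scene","top"):
    i=cams.camera_info(n); print(n,i['K'],i['k1'],i['T'])
    cv2.imwrite(f'pics/{n}0.png',cams.snapshot(n)[:,:,::-1])
E
```

```text
pics
0.0 [0.2302 0.5803 0.2493] [ 0.1878  0.9822 -0.001  -0.0004] [-0.2424 -0.1995 -0.4152]
scene [[460.4407   0.     309.3346]
 [  0.     460.4407 236.4362]
 [  0.       0.       1.    ]] -0.009275849161144377 [[ 0.392   0.7767 -0.4931  1.0251]
 [ 0.92   -0.3344  0.2046 -0.2987]
 [-0.006  -0.5338 -0.8456  1.0311]
 [ 0.      0.      0.      1.    ]]
top [[439.3117   0.     316.5019]
 [  0.     439.3117 239.9908]
 [  0.       0.       1.    ]] -0.07797327306760461 [[-0.0001 -0.9962  0.0866  0.3995]
 [-0.9996  0.0027  0.0291 -0.0826]
 [-0.0292 -0.0865 -0.9958  1.1113]
 [ 0.      0.      0.      1.    ]]
```

View pics/scene0.png

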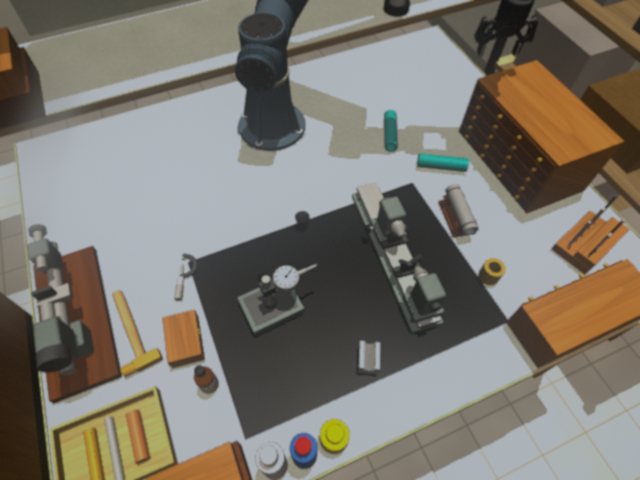

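View pics/top0.png

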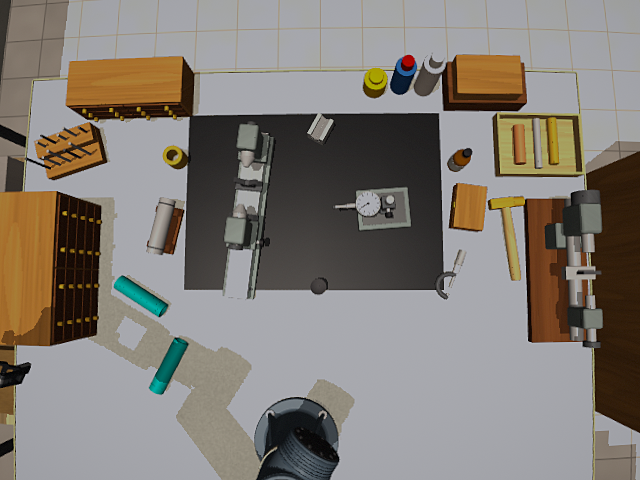

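Top view: bench centres run from about (240,297) up to (250,125), with the tailstock at (238,230) and the headstock at (248,140). The sleeve lies in its cradle at (163,225), and the gauge stand's base is at (385,208) with its tip near (336,207). The robot is at the bottom. Next I'll enlarge the parts that matter.

```bash
cat > h.py <<'E'
import numpy as np,cv2
from station import manip,cams
np.set_printoptions(precision=4,suppress=True)
I={n:cams.camera_info(n) for n in("scene","top")}
def ray(n,p):
    i=I[n];K=i['K'];d=np.array([(p[0]-K[0][2])/K[0][0],(p[1]-K[1][2])/K[1][1]])
    u=d.copy()
    for _ in range(20): u=d/(1+i['k1']*(u@u))
    T=np.array(i['T']); v=T[:3,:3]@np.r_[u,1]; return T[:3,3],v/np.linalg.norm(v)
def onz(n,p,z):
    o,v=ray(n,p); return o+v*(z-o[2])/v[2]
def tri(ps,pt):
    (o1,v1),(o2,v2)=ray("scene",ps),ray("top",pt)
    a=np.linalg.lstsq(np.c_[v1,-v2],o2-o1,rcond=None)[0]
    A,B=o1+v1*a[0],o2+v2*a[1]; return (A+B)/2,np.linalg.norm(A-B)
def proj(n,P):
    i=I[n];T=np.array(i['T']);c=T[:3,:3].T@(np.asarray(P)-T[:3,3]);u=c[:2]/c[2]
    u=u*(1+i['k1']*(u@u)); return np.array([i['K'][0][0]*u[0]+i['K'][0][2],i['K'][1][1]*u[1]+i['K'][1][2]])
def snap(name):
    r={}
    for n in I: r[n]=cams.snapshot(n)[:,:,::-1].copy(); cv2.imwrite(f'pics/{n}{name}.png',r[n])
    return r
def crop(im,x0,y0,w,h,s): return cv2.resize(im[y0:y0+h,x0:x0+w],None,fx=s,fy=s,interpolation=cv2.INTER_CUBIC)
E
python3 - <<'E'
import cv2,numpy as np
from h import crop
t=cv2.imread('pics/top0.png');s=cv2.imread('pics/scene0.png')
a=crop(t,140,110,140,200,3); b=crop(s,345,175,140,160,2.7)
c=np.zeros((600,800,3),np.uint8); c[:600,:420]=a; c[:432,421:799]=b[:432,:378]
cv2.imwrite('pics/c1.png',c)
a=crop(t,320,175,100,70,4); b=crop(s,225,245,100,100,4)
c=np.zeros((600,800,3),np.uint8); c[:280,:400]=a; c[:400,400:]=b
cv2.imwrite('pics/c2.png',c)
E
```

```text
(no output)
```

View pics/c1.png

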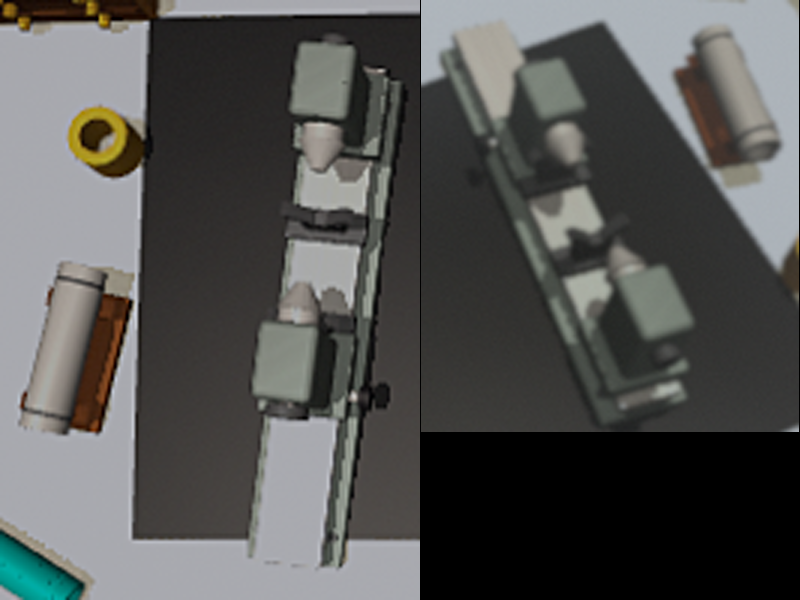

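View pics/c2.png

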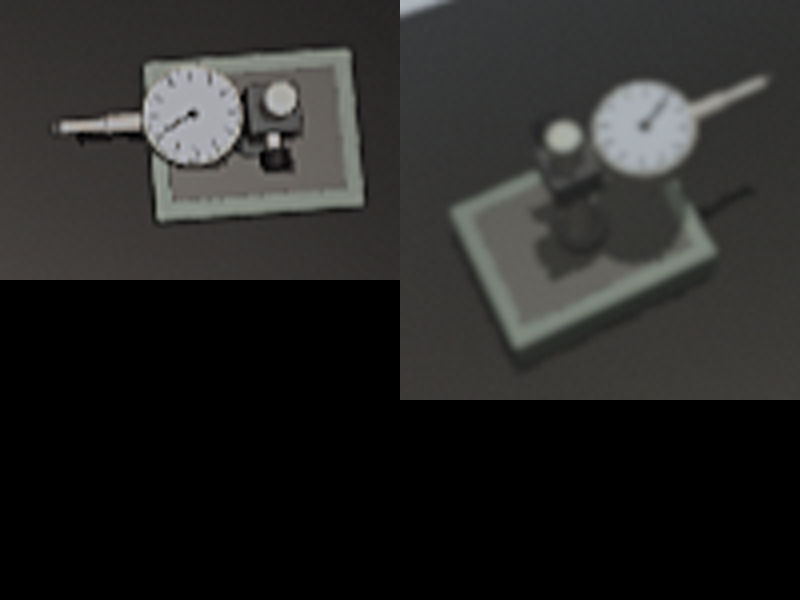

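The enlargements show these positions:
- **Bench, top picture (÷3 + (140,110)):** tailstock top is centred at (287,362), headstock top at (323,80). The cone points are at (300,285) and (320,168).
- **Sleeve, same crop:** it runs from about (84,266) to (45,430).
- **Gauge stand (÷4 + (320,175)):** base corners are at (145,62), (350,48), (363,207) and (158,220). The dial is at (192,115), the tip at (55,127), and the knob is on the robot side.

Now I'll measure with masks and two views.

```bash
cat > m.py <<'E'
from h import *
t=cv2.imread('pics/top0.png');s=cv2.imread('pics/scene0.png')
T3=lambda p:((p[0]+.5)/3-.5+140,(p[1]+.5)/3-.5+110)
S27=lambda p:((p[0]-421+.5)/2.7-.5+345,(p[1]+.5)/2.7-.5+175)
T4=lambda p:((p[0]+.5)/4-.5+320,(p[1]+.5)/4-.5+175)
S4=lambda p:((p[0]-400+.5)/4-.5+225,(p[1]+.5)/4-.5+245)
for nm,a,b in [('tailtop',[(515,65),(568,58),(585,103),(528,118)],[(260,322),(320,325),(314,402),(253,398)]),
             ('headtop',[(615,277),(668,267),(692,325),(637,342)],[(296,42),(355,45),(350,118),(291,115)])]:
    pa=S27(np.mean(a,0));pb=T3(np.mean(b,0)); print(nm,*tri(pa,pb),onz('top',pb,.142),onz('scene',pa,.142))
# bed end corners (top z .04)
print('bed end',onz('top',T3((250,558)),.04),onz('top',T3((333,563)),.04))
C=[onz('top',T4(p),.03) for p in[(145,62),(350,48),(363,207),(158,220)]];print('base top',*C,np.mean(C,0))
C=[onz('scene',S4(p),.03) for p in[(452,212),(625,140),(716,252),(520,347)]];print('base scene',*C,np.mean(C,0))
print('dial',*tri(S4((645,128)),T4((192,115))),'tip',*tri(S4((766,79)),T4((55,127))),'col',*tri(S4((563,135)),T4((280,97))))
# sleeve by mask, both views
for n,im,(x0,y0,x1,y1) in(('top',t,(143,190,186,258)),('scene',s,(435,178,485,240))):
    hsv=cv2.cvtColor(im[y0:y1,x0:x1],cv2.COLOR_BGR2HSV)
    m=((hsv[...,1]<60)&(hsv[...,2]>60)&(hsv[...,2]<(175 if n=='top' else 165))).astype(np.uint8)
    cv2.imwrite(f'pics/m{n}.png',cv2.resize(np.hstack([im[y0:y1,x0:x1],cv2.cvtColor(m*255,cv2.COLOR_GRAY2BGR)]),None,fx=5,fy=5,interpolation=0))
    cs=max(cv2.findContours(m,0,1)[0],key=cv2.contourArea); r=cv2.minAreaRect(cs); print(n,r[0]+np.array([x0,y0]),r[1:],cv2.boxPoints(r)+[x0,y0])
print('sleeve ends',*tri(S27((713,32)),T3((84,266))),*tri(S27((762,150)),T3((45,430))))
E
python3 m.py; python3 -c "
import cv2,numpy as np
a=cv2.imread('pics/mtop.png');b=cv2.imread('pics/mscene.png');c=np.zeros((600,800,3),np.uint8)
a=a[:340,:430];c[:a.shape[0],:a.shape[1]]=a;b=cv2.resize(b,None,fx=.7,fy=.7);c[345:345+b.shape[0],:b.shape[1]]=b[:255]
cv2.imwrite('pics/mm.png',c)"
```

```text
tailtop [0.5066 0.129  0.1416] 0.0026920658503861374 [0.5061 0.1277 0.142 ] [0.5071 0.1302 0.142 ]
headtop [0.7241 0.1057 0.1371] 0.0015852743154742739 [0.7222 0.104  0.142 ] [0.726  0.1043 0.142 ]
bed end [0.3563 0.1778 0.04  ] [0.3526 0.1094 0.04  ]
base top [ 0.618  -0.1493  0.03  ] [ 0.6264 -0.2772  0.03  ] [ 0.5266 -0.2832  0.03  ] [ 0.5189 -0.1564  0.03  ] [ 0.5725 -0.2165  0.03  ]
base scene [ 0.5322 -0.2803  0.03  ] [ 0.5282 -0.1686  0.03  ] [ 0.6176 -0.1461  0.03  ] [ 0.6274 -0.2712  0.03  ] [ 0.5763 -0.2166  0.03  ]
dial [ 0.5696 -0.1688  0.1196] 0.003011291501683749 tip [ 0.564  -0.0918  0.1114] 0.000789486543379784 col [ 0.5734 -0.2149  0.1537] 0.001841951630993545
top [165.531  226.3794] ((29.110130310058594, 60.29560089111328), 14.420774459838867) [[143.9265 251.9525]
 [158.9426 193.5567]
 [187.1355 200.8063]
 [172.1194 259.2021]]
scene [453.7293 214.6634] ((57.83003234863281, 35.96915817260742), 65.224853515625) [[425.2829 195.9463]
 [457.9415 180.8732]
 [482.1756 233.3805]
 [449.5171 248.4537]]
sleeve ends [0.5617 0.2468 0.226 ] 0.012849755062119399 [ 0.4819  0.4698 -0.2089] 0.03160979916008231
```

View pics/mm.png

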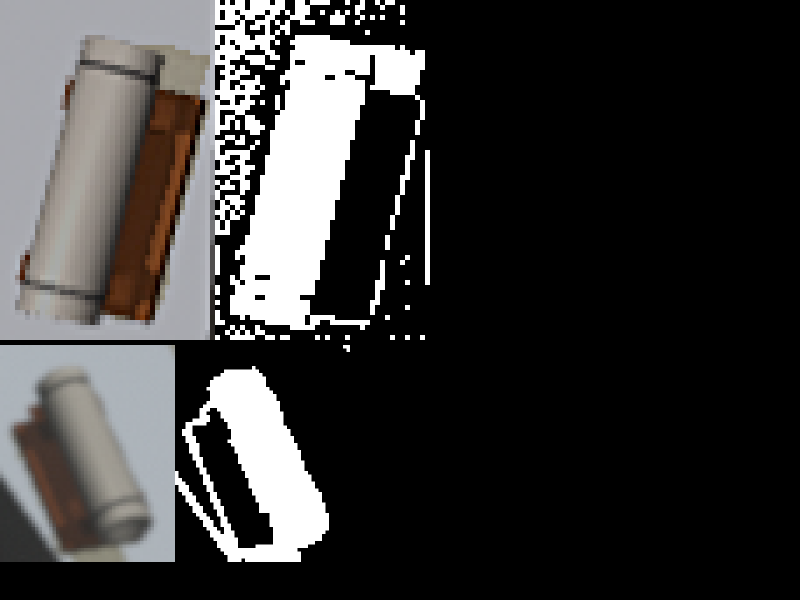

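The mask crop shows the sleeve clearly. In the top view (÷5 + (143,190)) its far end is near (121,42) and its near end near (57,320). In the scene view (÷3.5 + (435,178)) the robot-side end is near (65,25) and the far end near (130,180). I had the two ends swapped between views, so I'm redoing the triangulation and deriving the frames and moves.

```bash
cat > f.py <<'E'
from h import *
M5=lambda p:((p[0]+.5)/5-.5+143,(p[1]+.5)/5-.5+190)
M3=lambda p:((p[0]+.5)/3.5-.5+435,(p[1]+.5)/3.5-.5+178)
f,n=(121,42),(57,320); 
for a,b in((M3((130,180)),M5(f)),(M3((65,25)),M5(n))): print('end',*tri(a,b),onz('top',b,.05),onz('scene',a,.05))
for r,l in(((80,62),(157,80)),((22,280),(105,297))): print('ring',onz('top',M5(r),.046),onz('top',M5(l),.046))
# bench frame
h=np.array([.7241,.1047]);tl=np.array([.5066,.1290]);d=(h-tl);L=np.linalg.norm(d);u=d/L;o=h-.160*u;v=np.array([-u[1],u[0]])
print('bench yaw',np.degrees(np.arctan2(u[1],u[0])),'origin',o,'joint',.1645+.16-L)
W=lambda x,y:o+x*u+y*v
print('bedend pred',W(-.215,.04),W(-.215,-.04))
for j in(0,.083):print('tail grip',j,W(j-.1645,0))
print('sleeve place x.018',W(.018,0),'mid .039',W(.039,0),'stand goal',W(.039,-.140))
c=np.array([.573,-.2160]);tip=np.array([.564,-.0918]);e=tip-c;print('stand yaw',np.degrees(np.arctan2(e[1],e[0])),np.linalg.norm(e))
E
python3 f.py
```

```text
end [0.5977 0.3221 0.0546] 0.0030598932691541757 [0.5979 0.3223 0.05  ] [0.596  0.3267 0.05  ]
end [0.46   0.3506 0.0596] 0.007956621857383208 [0.459  0.3505 0.05  ] [0.4549 0.3615 0.05  ]
ring [0.5887 0.3447 0.046 ] [0.5792 0.3046 0.046 ]
ring [0.4792 0.3708 0.046 ] [0.4706 0.3279 0.046 ]
bench yaw -6.374884917275779 origin [0.5651 0.1225] joint 0.10564676150442745
bedend pred [0.3559 0.1861] [0.347  0.1066]
tail grip 0 [0.4016 0.1407]
tail grip 0.083 [0.4841 0.1315]
sleeve place x.018 [0.583  0.1205] mid .039 [0.6038 0.1181] stand goal [ 0.5883 -0.021 ]
stand yaw 94.1446237411043 0.12452566000628143
```

>>> carry_out([
  [[-42.3,-31.9,0,0,0,-15.6,8.5],[-42.3,-31.9,0,0,0,-15.6,8.5],[-42.3,-31.9,0,0,0,-15.6,8.5],[-42.3,-31.9,0,0,0,-15.6,8.5],[-42.3,-31.9,0,0,0,-15.6,8.5],[-42.3,-31.9,0,0,0,-15.6,8.5],[-42.3,-31.9,0,0,0,-15.6,8.5],[-42.3,-31.9,0,0,0,-15.6,8.5],[-42.3,-31.9,0,0,0,-15.6,8.5],[-42.3,-31.9,0,0,0,-15.6,8.5],[-42.3,-31.9,0,0,0,-15.6,8.5],[-42.3,-31.9,0,0,0,-15.6,8.5]],
], force=40)

```text
t: 1.1
tcp_pos: [0.4894, 0.1543, 0.2501]
tool_rot: [0.053, 0.999, -0.0, -0.0]
force: [-0.4, 0.8, 0.6]
finger_gap: 0.995
gripper_force: 0.0
```

```bash
cat >> h.py <<'E'
from scipy.spatial.transform import Rotation as R
def go(pos,yaw):
    """shift (cm, tool axes) and z turn (deg) that bring the TCP to pos with the tool's y at yaw (deg), pointing down"""
    s=manip.sense();q=R.from_quat(s['tool_rot']);p=np.asarray(s['tcp_pos']);y=q.as_matrix()[:,1]
    ny=np.degrees(np.arctan2(y[1],y[0])); dz=(ny-yaw+90)%180-90
    return q.inv().apply(np.asarray(pos)-p)*100,dz
def st():
    s=manip.sense();y=R.from_quat(s['tool_rot']).as_matrix()[:,1]
    print('t',round(s['t'],2),'tcp',s['tcp_pos'],'yaw',np.degrees(np.arctan2(y[1],y[0])),'F',np.array(s['force']),'gap',s['finger_gap'],s['gripper_force'])
E
python3 -c "
from h import *
st();print(go([.5066,.128,.128],83.9))"
```

```text
t 1.1 tcp [0.4894 0.1543 0.2501] yaw 83.94507628868887 F [-0.3999  0.7798  0.5504] gap 0.9953490044822921 0.0
(array([-1.9922, -2.4304, 12.2079]), np.float64(0.045076288688861155))
```

>>> carry_out([
  [[-1.8,-2.3,0,0,0,0,8.5],[-1.8,-2.3,3,0,0,0,8.5],[-1.8,-2.3,6,0,0,0,8.5],[-1.8,-2.3,8.5,0,0,0,8.5],[-1.8,-2.3,10.5,0,0,0,8.5],[-1.8,-2.3,12.2,0,0,0,8.5],[-1.8,-2.3,12.2,0,0,0,4],[-1.8,-2.3,12.2,0,0,0,4],[-1.8,-2.3,12.2,0,0,0,4],[-1.8,-2.3,12.2,0,0,0,4],[-1.8,-2.3,12.2,0,0,0,4],[-1.8,-2.3,12.2,0,0,0,4]],
], force=40)

```text
t: 2.1
tcp_pos: [0.5051, 0.1305, 0.1296]
tool_rot: [0.052, 0.999, -0.001, 0.001]
force: [-1.0, -5.4, 0.5]
finger_gap: 0.532
gripper_force: 44.2
```

```bash
python3 -c "
from h import *
st();print(manip.sense()['ft_torque'])"
```

```text
t 2.1 tcp [0.5051 0.1305 0.1296] yaw 83.98457758554316 F [-1.0101 -5.3936  0.5061] gap 0.5318920147643944 44.238975048065186
[-0.9065  0.1056 -0.1758]
```

>>> carry_out([
  [[0.5,0,0,0,0,0,4],[1.5,0,0,0,0,0,4],[2.7,0,0,0,0,0,4],[3.9,0,0,0,0,0,4],[5.1,0,0,0,0,0,4],[6.3,0,0,0,0,0,4],[7.5,0,0,0,0,0,4],[8.5,0,0,0,0,0,4],[9.2,0,0,0,0,0,4],[9.5,0,0,0,0,0,4],[9.5,0,0,0,0,0,4],[9.5,0,0,0,0,0,4]],
])

```text
t: 3.1
tcp_pos: [0.4117, 0.1411, 0.1296]
tool_rot: [0.053, 0.999, -0.0, 0.002]
force: [1.6, -5.4, 4.2]
finger_gap: 0.53
gripper_force: 44.9
```

```bash
python3 -c "
from h import *
st();print(manip.sense()['ft_torque'])"
```

```text
t 3.1 tcp [0.4117 0.1411 0.1296] yaw 83.97646043746536 F [ 1.6322 -5.3687  4.1523] gap 0.5298491732931233 44.93174850940704
[-1.2018 -0.1035 -0.2049]
```

>>> carry_out([
  [[9.5e-09,0,0,0,0,0,8.5],[0,0,0,0,0,0,8.5],[0,0,0,0,0,0,8.5],[0,0,-2,0,0,0,8.5],[0,0,-6,0,0,0,8.5],[-1,3,-9,0,0,3,8.5],[-3,6.5,-9,0,0,6.3,8.5],[-4.7,10.2,-9,0,0,6.3,8.5],[-6.4,13.9,-9,0,0,6.3,8.5],[-8,17.4,-9,0,0,6.3,8.5],[-9.6,20.8,-9,0,0,6.3,8.5],[-9.6,20.8,-9,0,0,6.3,8.5]],
])

```text
t: 4.1
tcp_pos: [0.531, 0.3443, 0.2184]
tool_rot: [0.106, 0.994, 0.003, 0.003]
force: [0.8, 0.9, 0.9]
finger_gap: 0.996
gripper_force: 0.0
```

```bash
python3 -c "
from h import *
st();print(go([.529,.338,.048],77.7))
r=snap('1')
c=np.zeros((600,800,3),np.uint8);a=crop(r['top'],120,110,160,200,3);c[:,:480]=a;b=crop(r['scene'],380,165,110,130,2.9);c[:b.shape[0],481:481+b.shape[1]]=b
cv2.imwrite('pics/c3.png',c)"
```

```text
t 4.1 tcp [0.531  0.3443 0.2184] yaw 77.85983714265579 F [0.7682 0.8728 0.8591] gap 0.9955700030855192 0.0
(array([ 0.1377, -0.7657, 17.0329]), np.float64(0.15983714265578897))
```

View pics/c3.png

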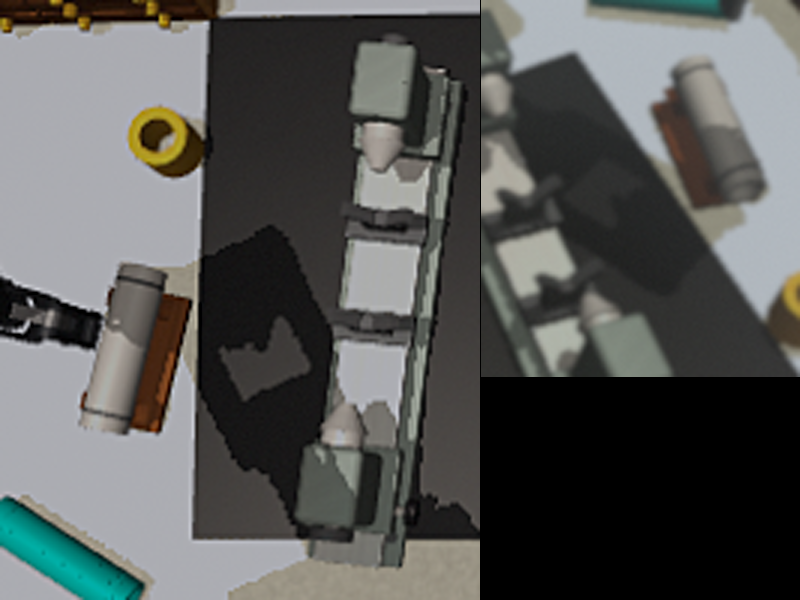

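Tailstock is back (cone point near (343,410) in the crop), both vee rests are free at (385,220) and (375,325), and the sleeve is untouched. Next I go down on the sleeve.

>>> carry_out([
  [[0.1,-0.8,3,0,0,0.2,8.5],[0.1,-0.8,7,0,0,0.2,8.5],[0.1,-0.8,11,0,0,0.2,8.5],[0.1,-0.8,14,0,0,0.2,8.5],[0.1,-0.8,16,0,0,0.2,8.5],[0.1,-0.8,17,0,0,0.2,8.5],[0.1,-0.8,17,0,0,0.2,8.5],[0.1,-0.8,17,0,0,0.2,3],[0.1,-0.8,17,0,0,0.2,3],[0.1,-0.8,17,0,0,0.2,3],[0.1,-0.8,17,0,0,0.2,3],[0.1,-0.8,17,0,0,0.2,3]],
], force=50)

```text
t: 5.2
tcp_pos: [0.5275, 0.337, 0.0524]
tool_rot: [0.111, 0.994, 0.007, 0.004]
force: [-2.1, 16.0, 4.9]
finger_gap: 0.454
gripper_force: 50.6
```

```bash
python3 -c "
from h import *
st();print(manip.sense()['ft_torque'])"
```

```text
t 5.2 tcp [0.5275 0.337  0.0524] yaw 77.29389101065613 F [-2.0804 15.9894  4.9338] gap 0.4535744260176793 50.60723691713065
[2.6871 0.3934 0.1344]
```

>>> carry_out([
  [[0,0.2,0.1,0,0,0,3],[0,0.4,0.2,0,0,0,3],[0,0.4,0.2,0,0,0,3],[0,0.4,0.2,0,0,0,3]],
])

```text
t: 5.53
tcp_pos: [0.5276, 0.3373, 0.0523]
tool_rot: [0.11, 0.994, 0.003, 0.003]
force: [-5.5, 2.3, 20.7]
finger_gap: 0.451
gripper_force: 52.3
```

```bash
python3 -c "
from h import *
st();print(manip.sense()['ft_torque'])"
```

```text
t 5.53 tcp [0.5276 0.3373 0.0523] yaw 77.4104174624808 F [-5.4533  2.3373 20.7144] gap 0.45141355488680457 52.262087794952095
[ 0.6772  0.784  -0.0764]
```

>>> carry_out([
  [[0,0,-0.5,0,0,0,3],[0,0,-1.5,0,0,0,3],[0,0,-3.5,0,0,0,3],[0,0,-6.5,0,0,0,3],[0,0,-9.5,0,0,0,3],[-0.6,-1.2,-12,0,0,0,3],[-2,-4,-13,0,0,-1,3],[-3.7,-7.2,-13,0,0,-2,3],[-5.4,-10.6,-13,0,0,-3.5,3],[-7.1,-14,-13,0,0,-5,3],[-8.6,-17,-13,0,0,-6.2,3],[-9.6,-19,-13,0,0,-6.2,3]],
])

```text
t: 6.53
tcp_pos: [0.5776, 0.1244, 0.1758]
tool_rot: [0.056, 0.998, -0.001, -0.001]
force: [-0.9, 0.5, -7.0]
finger_gap: 0.456
gripper_force: 52.1
```

>>> carry_out([
  [[-0.4,-0.8,0,0,0,0,3],[-0.4,-0.8,0,0,0,0,3],[-0.4,-0.8,0,0,0,0,3],[-0.4,-0.8,0,0,0,0,3]],
])

```text
t: 6.87
tcp_pos: [0.58, 0.1209, 0.1759]
tool_rot: [0.055, 0.998, 0.0, -0.001]
force: [-0.4, -0.6, -7.3]
finger_gap: 0.453
gripper_force: 52.2
```

```bash
python3 -c "
from h import *
st();print(go([.582,.122,.116],83.6))
r=snap('2')
c=np.zeros((600,800,3),np.uint8);a=crop(r['top'],160,110,130,200,3);c[:,:390]=a;b=crop(r['scene'],350,165,130,190,3);c[:b.shape[0],391:391+b.shape[1]]=b[:600]
cv2.imwrite('pics/c4.png',c)"
```

```text
t 6.87 tcp [0.58   0.1209 0.1759] yaw 83.68995693847889 F [-0.3843 -0.5832 -7.2526] gap 0.4527586231324071 52.155666779726744
(array([-0.2003,  0.1289,  5.9869]), np.float64(0.08995693847889186))
```

View pics/c4.png

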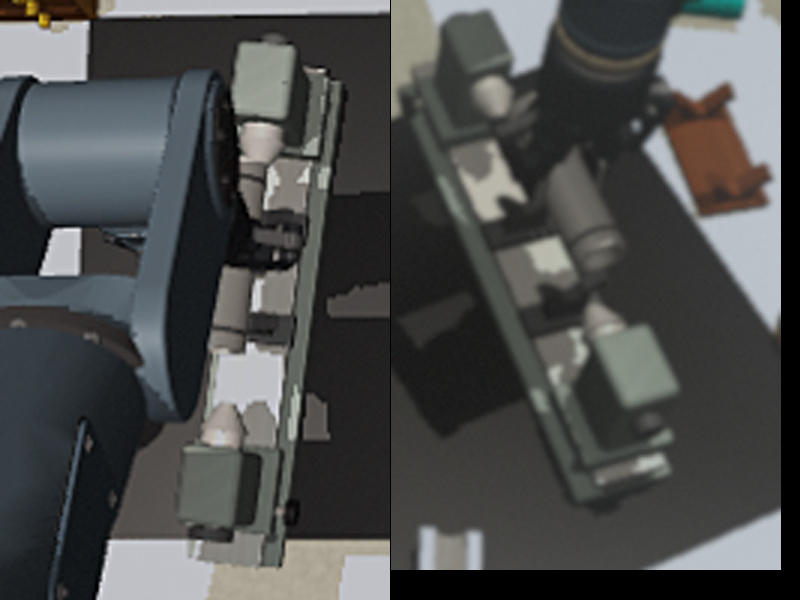

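The sleeve is held over the bench, with its near end at about (230,347) and far end at about (255,163) in the crop. The cradle is empty. I'll check those ends against the bench frame while coming down to just above the rests.

>>> carry_out([
  [[-0.2,0.1,1,0,0,0,3],[-0.2,0.1,2.5,0,0,0,3],[-0.2,0.1,4,0,0,0,3],[-0.2,0.1,5,0,0,0,3],[-0.2,0.1,5.5,0,0,0,3],[-0.2,0.1,5.5,0,0,0,3],[-0.2,0.1,5.5,0,0,0,3]],
])

```text
t: 7.55
tcp_pos: [0.5834, 0.1209, 0.1211]
tool_rot: [0.055, 0.998, 0.0, -0.0]
force: [0.3, 0.9, -6.3]
finger_gap: 0.45
gripper_force: 52.1
```

```bash
python3 -c "
from h import *
st()
T=lambda p:((p[0]+.5)/3-.5+160,(p[1]+.5)/3-.5+110)
o=np.array([.565,.1239]);u=np.array([.9938,-.1115]);v=np.array([.1115,.9938])
for p in((230,347),(255,163)):
  w=onz('top',T(p),.175)[:2];print(w,(w-o)@u,(w-o)@v)
"
```

```text
t 7.55 tcp [0.5834 0.1209 0.1211] yaw 83.67925485718777 F [ 0.3372  0.8859 -6.343 ] gap 0.4495854507608267 52.1240304177627
[0.5131 0.1183] -0.05091182380368765 -0.011329760666914894
[0.6486 0.1024] 0.08546319011054992 -0.012065138980642251
```

>>> carry_out([
  [[0,0.1,0.2,0,0,0,3],[0,0.1,0.4,0,0,0,3],[0,0.1,0.6,0,0,0,3],[0,0.1,0.7,0,0,0,3],[0,0.1,0.7,0,0,0,3]],
])

```text
t: 7.97
tcp_pos: [0.5833, 0.1215, 0.1143]
tool_rot: [0.055, 0.998, -0.0, -0.0]
force: [-0.1, -0.2, -7.4]
finger_gap: 0.451
gripper_force: 52.2
```

>>> carry_out([
  [[0,0,0.05,0,0,0,3],[0,0,0.1,0,0,0,3],[0,0,0.15,0,0,0,3],[0,0,0.2,0,0,0,3],[0,0,0.2,0,0,0,3]],
])

```text
t: 8.38
tcp_pos: [0.5835, 0.1215, 0.1127]
tool_rot: [0.055, 0.998, -0.0, 0.0]
force: [0.1, -0.6, -4.6]
finger_gap: 0.455
gripper_force: 52.4
```

>>> carry_out([
  [[0,0,0.03,0,0,0,3],[0,0,0.06,0,0,0,3],[0,0,0.06,0,0,0,3]],
])

```text
t: 8.63
tcp_pos: [0.5835, 0.1215, 0.1126]
tool_rot: [0.055, 0.998, -0.0, 0.0]
force: [-2.8, -0.7, 1.8]
finger_gap: 0.453
gripper_force: 53.1
```

>>> carry_out([
  [[0,0,0,0,0,0,4.6],[0,0,0,0,0,0,6],[0,0,0,0,0,0,8.5],[0,0,0,0,0,0,8.5],[0,0,-1,0,0,0,8.5],[0,0,-4,0,0,0,8.5],[0,0,-8,0,0,0,8.5],[2,0,-9.5,0,0,0,8.5],[6,0,-9.5,0,0,0,8.5],[10,0.1,-9.5,0,0,0,8.5],[14,0.1,-9.5,0,0,0,8.5],[17.3,0.1,-9.5,0,0,0,8.5]],
])

```text
t: 9.63
tcp_pos: [0.4085, 0.1419, 0.2074]
tool_rot: [0.055, 0.998, 0.0, -0.0]
force: [-0.9, 1.0, 0.7]
finger_gap: 0.998
gripper_force: 0.0
```

>>> carry_out([
  [[0,0,0,0,0,0,8.5],[0,0,0,0,0,0,8.5],[0,0,0,0,0,0,8.5]],
])

```text
t: 9.88
tcp_pos: [0.413, 0.1419, 0.2077]
tool_rot: [0.055, 0.998, 0.0, 0.002]
force: [1.2, -0.8, -0.1]
finger_gap: 0.996
gripper_force: 0.0
```

```bash
python3 -c "
from h import *
st();print(go([.4117,.1411,.129],83.6))
r=snap('3')
c=np.zeros((600,800,3),np.uint8);a=crop(r['top'],160,110,130,200,3);c[:,:390]=a;b=crop(r['scene'],350,165,130,190,3);c[:b.shape[0],391:391+b.shape[1]]=b[:600]
cv2.imwrite('pics/c5.png',c)"
```

```text
t 9.88 tcp [0.413  0.1419 0.2077] yaw 83.67062746802245 F [ 1.2105 -0.7585 -0.1014] gap 0.9964596558028814 0.0
(array([ 0.1545, -0.0946,  7.8704]), np.float64(0.07062746802245101))
```

View pics/c5.png

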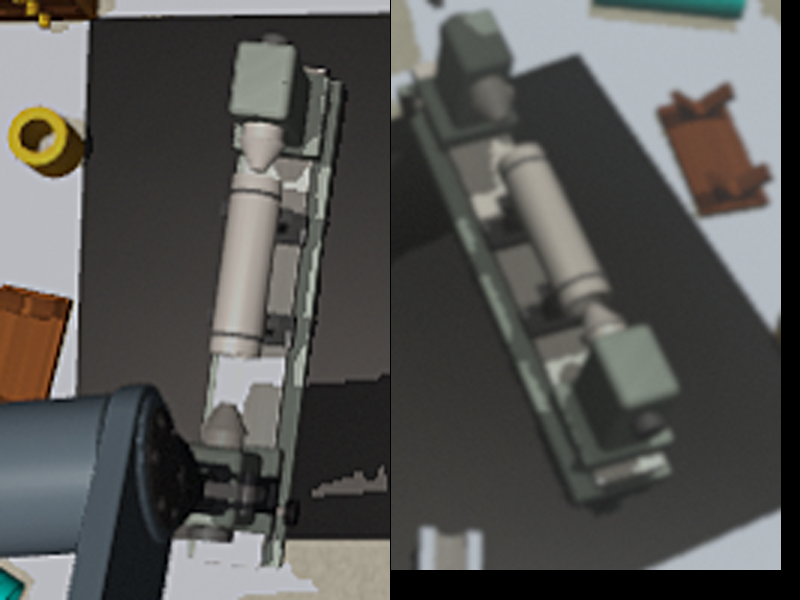

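The sleeve lies on both rests between the cones, from (235,352) to (255,175) in the crop. The cradle and the other things haven't moved. Next is gripping the tailstock.

>>> carry_out([
  [[0.15,-0.1,3,0,0,0,8.5],[0.15,-0.1,5.5,0,0,0,8.5],[0.15,-0.1,7.3,0,0,0,8.5],[0.15,-0.1,7.9,0,0,0,8.5],[0.15,-0.1,7.9,0,0,0,4],[0.15,-0.1,7.9,0,0,0,4],[0.15,-0.1,7.9,0,0,0,4],[0.15,-0.1,7.9,0,0,0,4],[0.15,-0.1,7.9,0,0,0,4],[0.15,-0.1,7.9,0,0,0,4]],
], force=70)

```text
t: 10.82
tcp_pos: [0.4112, 0.1411, 0.1288]
tool_rot: [0.056, 0.998, 0.0, 0.002]
force: [0.8, 1.9, 5.7]
finger_gap: 0.53
gripper_force: 73.9
```

>>> carry_out([
  [[-0.3,0,0,0,0,0,4],[-0.8,0,0,0,0,0,4],[-1.4,0,0,0,0,0,4],[-2,0,0,0,0,0,4],[-2.6,0,0,0,0,0,4],[-3.2,0,0,0,0,0,4],[-3.8,0,0,0,0,0,4],[-4.3,0,0,0,0,0,4],[-4.6,0,0,0,0,0,4],[-4.8,0,0,0,0,0,4],[-4.8,0,0,0,0,0,4]],
])

```text
t: 11.73
tcp_pos: [0.4562, 0.136, 0.1288]
tool_rot: [0.056, 0.998, 0.0, -0.001]
force: [-4.5, 1.8, 10.2]
finger_gap: 0.525
gripper_force: 74.9
```

>>> carry_out([
  [[-0.2,0,0,0,0,0,4],[-0.4,0,0,0,0,0,4],[-0.6,0,0,0,0,0,4],[-0.8,0,0,0,0,0,4],[-1,0,0,0,0,0,4],[-1.2,0,0,0,0,0,4],[-1.4,0,0,0,0,0,4],[-1.6,0,0,0,0,0,4]],
])

```text
t: 12.4
tcp_pos: [0.4699, 0.1344, 0.1288]
tool_rot: [0.056, 0.998, 0.0, -0.003]
force: [-8.9, 1.9, 13.9]
finger_gap: 0.525
gripper_force: 75.1
```

>>> carry_out([
  [[-0.1,0,0,0,0,0,4],[-0.2,0,0,0,0,0,4],[-0.3,0,0,0,0,0,4],[-0.4,0,0,0,0,0,4],[-0.5,0,0,0,0,0,4],[-0.5,0,0,0,0,0,4]],
])

```text
t: 12.9
tcp_pos: [0.4744, 0.1339, 0.1288]
tool_rot: [0.056, 0.998, 0.0, -0.004]
force: [-10.4, 2.1, 14.3]
finger_gap: 0.53
gripper_force: 75.2
```

>>> carry_out([
  [[-0.1,0,0,0,0,0,4],[-0.2,0,0,0,0,0,4],[-0.3,0,0,0,0,0,4],[-0.4,0,0,0,0,0,4],[-0.5,0,0,0,0,0,4],[-0.5,0,0,0,0,0,4]],
])

```text
t: 13.4
tcp_pos: [0.4791, 0.1334, 0.1288]
tool_rot: [0.056, 0.998, 0.0, -0.004]
force: [-9.9, 2.5, 14.0]
finger_gap: 0.53
gripper_force: 75.2
```

>>> carry_out([
  [[-0.1,0,0,0,0,0,4],[-0.2,0,0,0,0,0,4],[-0.3,0,0,0,0,0,4],[-0.3,0,0,0,0,0,4]],
])

```text
t: 13.73
tcp_pos: [0.4817, 0.1331, 0.1288]
tool_rot: [0.056, 0.998, 0.0, -0.004]
force: [-11.0, 2.1, 14.2]
finger_gap: 0.528
gripper_force: 75.3
```

>>> carry_out([
  [[-0.1,0,0,0,0,0,4],[-0.2,0,0,0,0,0,4],[-0.3,0,0,0,0,0,4],[-0.3,0,0,0,0,0,4]],
])

```text
t: 14.07
tcp_pos: [0.4825, 0.133, 0.1288]
tool_rot: [0.056, 0.998, 0.0, -0.007]
force: [-14.0, 4.1, 19.4]
finger_gap: 0.529
gripper_force: 75.9
```

>>> carry_out([
  [[-0.1,0,0,0,0,0,4],[-0.2,0,0,0,0,0,4],[-0.3,0,0,0,0,0,4],[-0.3,0,0,0,0,0,4]],
])

```text
t: 14.4
tcp_pos: [0.4829, 0.1329, 0.1287]
tool_rot: [0.055, 0.998, 0.0, -0.009]
force: [-17.2, 3.5, 22.1]
finger_gap: 0.523
gripper_force: 76.5
```

>>> carry_out([
  [[-0.1,0,0,0,0,0,4],[-0.2,0,0,0,0,0,4],[-0.3,0,0,0,0,0,4],[-0.4,0,0,0,0,0,4],[-0.4,0,0,0,0,0,4]],
])

```text
t: 14.82
tcp_pos: [0.4833, 0.1329, 0.1287]
tool_rot: [0.056, 0.998, 0.0, -0.013]
force: [-23.9, 5.4, 28.6]
finger_gap: 0.529
gripper_force: 77.2
```

```bash
python3 -c "
from h import *
st();print(manip.sense()['ft_torque'])
r=snap('4')
c=np.zeros((600,800,3),np.uint8);a=crop(r['top'],190,130,90,130,4.6);c[:598,:414]=a[:598];b=crop(r['scene'],370,175,95,145,4);c[:580,415:415+380]=b
cv2.imwrite('pics/c6.png',c)"
```

```text
t 14.82 tcp [0.4833 0.1329 0.1287] yaw 83.60596639901544 F [-23.9147   5.3635  28.5673] gap 0.5289295000279203 77.24953293800354
[ 0.8257  2.9303 -0.3012]
```

View pics/c6.png

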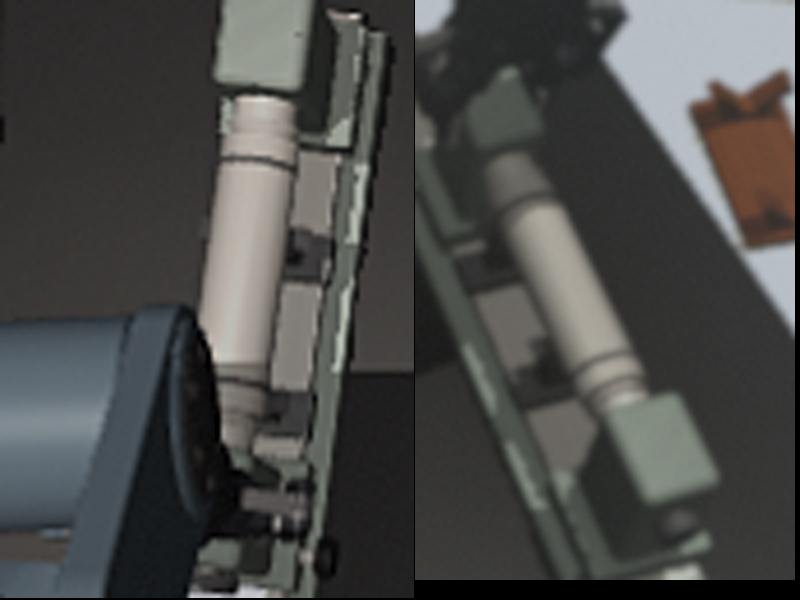

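The sleeve now sits between both cones: (255,125) at the headstock end and (240,410) at the tailstock end of the crop. The motion has stalled, so I press once more, then relax and release.

>>> carry_out([
  [[-0.1,0,0,0,0,0,4],[-0.2,0,0,0,0,0,4],[-0.3,0,0,0,0,0,4],[-0.3,0,0,0,0,0,4]],
])

```text
t: 15.25
tcp_pos: [0.4835, 0.1328, 0.1286]
tool_rot: [0.056, 0.998, 0.0, -0.016]
force: [-27.5, 6.8, 32.3]
finger_gap: 0.527
gripper_force: 78.0
```

>>> carry_out([
  [[0.4,0,0,0,0,0,4],[0.7,0,0,0,0,0,4],[0.9,0,0,0,0,0,4],[0.9,0,0,0,0,0,4]],
])

```text
t: 15.58
tcp_pos: [0.4834, 0.1329, 0.1286]
tool_rot: [0.056, 0.998, 0.0, -0.007]
force: [-10.1, 4.0, 17.9]
finger_gap: 0.528
gripper_force: 76.1
```

>>> carry_out([
  [[0.2,0,0,0,0,0,4],[0.4,0,0,0,0,0,4],[0.4,0,0,0,0,0,6],[0.4,0,0,0,0,0,8.5],[0.4,0,0,0,0,0,8.5],[0.4,0,0,0,0,0,8.5],[0.4,0,-1,0,0,0,8.5],[0.4,0,-4,0,0,0,8.5],[0.4,0,-8,0,0,0,8.5],[0.4,0,-10,0,0,0,8.5],[0.4,0,-10,0,0,0,8.5],[0.4,0,-10,0,0,0,8.5]],
])

```text
t: 16.58
tcp_pos: [0.4873, 0.1323, 0.2294]
tool_rot: [0.055, 0.998, 0.0, 0.002]
force: [-0.5, -0.9, -1.0]
finger_gap: 0.996
gripper_force: 0.0
```

```bash
python3 -c "
from h import *
st();print(go([.5796,-.3113,.23],3.7),manip.sense()['q'])
r=snap('5')"
```

```text
t 16.58 tcp [0.4873 0.1323 0.2294] yaw 83.6540132676955 F [-0.5301 -0.8657 -1.0456] gap 0.9964467933371393 0.0
(array([-14.0739, -43.0714,  -0.0236]), np.float64(79.9540132676955)) [ 0.0436  0.3947  1.7551 -0.0001  0.9877 -1.4164]
```

>>> carry_out([
  [[-1.2,-3.6,0,0,0,6.7,8.5],[-2.4,-7.2,0,0,0,13.4,8.5],[-3.6,-10.8,0,0,0,20,8.5],[-4.7,-14.4,0,0,0,26.7,8.5],[-5.9,-18,0,0,0,33.3,8.5],[-7.1,-21.5,0,0,0,40,8.5],[-8.2,-25.1,0,0,0,46.7,8.5],[-9.4,-28.7,0,0,0,53.3,8.5],[-10.6,-32.3,0,0,0,60,8.5],[-11.7,-35.9,0,0,0,66.7,8.5],[-12.9,-39.5,0,0,0,73.3,8.5],[-14.1,-43.1,0,0,0,80,8.5]],
])

```text
t: 17.68
tcp_pos: [0.5779, -0.3129, 0.2251]
tool_rot: [0.686, 0.727, -0.0, -0.002]
force: [1.1, 0.6, -0.1]
finger_gap: 0.999
gripper_force: 0.0
```

>>> carry_out([
  [[0,0,0,0,0,0,8.5],[0,0,0,0,0,0,8.5],[0,0,0,0,0,0,8.5],[0,0,0,0,0,0,8.5]],
])

```text
t: 18.02
tcp_pos: [0.5781, -0.3098, 0.2263]
tool_rot: [0.684, 0.73, -0.0, -0.002]
force: [0.4, 0.4, 0.5]
finger_gap: 0.995
gripper_force: 0.0
```

```bash
python3 -c "
from h import *
st();print(go([.5796,-.3113,.03],3.7))
for n,p in(('top',(452,205)),('top',(457,232)),('top',(458,183))):print(onz(n,p,.045))
# sleeve silhouette shift between pictures 3 and 5 in scene (tailstock done vs resting): phase correlation is not needed; print needle-free patches
"
```

```text
t 18.02 tcp [ 0.5781 -0.3098  0.2263] yaw 3.7383220711736187 F [0.4263 0.352  0.4948] gap 0.9954471131446015 0.0
(array([-0.2104,  0.1919, 19.6278]), np.float64(0.038322071173624295))
[ 0.5774 -0.3838  0.045 ]
[ 0.5108 -0.3942  0.045 ]
[ 0.6323 -0.4005  0.045 ]
```

>>> carry_out([
  [[-0.2,0.2,4,0,0,0,8.5],[-0.2,0.2,8,0,0,0,8.5],[-0.2,0.2,12,0,0,0,8.5],[-0.2,0.2,15.5,0,0,0,8.5],[-0.2,0.2,18,0,0,0,8.5],[-0.2,0.2,19.5,0,0,0,8.5],[-0.2,0.2,20.1,0,0,0,8.5],[-0.2,0.2,20.1,0,0,0,8.5],[-0.2,0.2,20.1,0,0,0,8.5]],
])

```text
t: 18.77
tcp_pos: [0.582, -0.3135, 0.028]
tool_rot: [0.684, 0.73, 0.0, 0.001]
force: [0.5, 0.7, -0.1]
finger_gap: 0.995
gripper_force: 0.0
```

>>> carry_out([
  [[0.3,0,0,0,0,0,8.5],[0.6,0,0,0,0,0,8.5],[0.9,0,0,0,0,0,8.5],[1.2,0,0,0,0,0,8.5],[1.2,0,0,0,0,0,8.5]],
])

```text
t: 19.18
tcp_pos: [0.5803, -0.3007, 0.0274]
tool_rot: [0.684, 0.73, 0.0, 0.0]
force: [0.3, -0.7, -1.0]
finger_gap: 0.992
gripper_force: 0.0
```

>>> carry_out([
  [[0.2,0,0,0,0,0,8.5],[0.4,0,0,0,0,0,8.5],[0.6,0,0,0,0,0,8.5],[0.7,0,0,0,0,0,8.5],[0.7,0,0,0,0,0,8.5]],
])

```text
t: 19.6
tcp_pos: [0.5797, -0.2942, 0.0266]
tool_rot: [0.684, 0.729, -0.0, -0.0]
force: [0.5, 0.5, 0.5]
finger_gap: 0.997
gripper_force: 0.0
```

>>> carry_out([
  [[0.1,0,0,0,0,0,8.5],[0.2,0,0,0,0,0,8.5],[0.3,0,0,0,0,0,8.5],[0.3,0,0,0,0,0,8.5]],
])

```text
t: 19.93
tcp_pos: [0.5797, -0.2922, 0.0267]
tool_rot: [0.684, 0.73, -0.0, 0.001]
force: [-1.3, -2.9, -0.8]
finger_gap: 0.999
gripper_force: 1.3
```

>>> carry_out([
  [[0.1,0,0,0,0,0,8.5],[0.2,0,0,0,0,0,8.5],[0.3,0,0,0,0,0,8.5],[0.3,0,0,0,0,0,8.5]],
])

```text
t: 20.27
tcp_pos: [0.5796, -0.2887, 0.0267]
tool_rot: [0.684, 0.729, -0.0, 0.0]
force: [-0.7, -3.0, -1.9]
finger_gap: 0.992
gripper_force: 1.9
```

>>> carry_out([
  [[0.5,0,0,0,0,0,8.5],[1,0,0,0,0,0.2,8.5],[1.5,0,0,0,0,0.5,8.5],[2,0,0,0,0,0.8,8.5],[2.5,0,0,0,0,1.1,8.5],[3,0,0,0,0,1.4,8.5],[3.5,0,0,0,0,1.8,8.5],[4,0.1,0,0,0,2.2,8.5],[4.5,0.1,0,0,0,2.6,8.5],[5,0.1,0,0,0,3,8.5],[5.5,0.1,0,0,0,3.3,8.5],[6,0.1,0,0,0,3.6,8.5]],
])

```text
t: 21.27
tcp_pos: [0.5767, -0.2282, 0.0268]
tool_rot: [0.707, 0.707, 0.0, 0.0]
force: [-0.4, -4.4, -1.4]
finger_gap: 0.995
gripper_force: 2.1
```

>>> carry_out([
  [[0.5,0,0,0,0,0.4,8.5],[1,0,0,0,0,0.7,8.5],[1.5,0,0,0,0,1.1,8.5],[2,0,0,0,0,1.5,8.5],[2.5,0,0,0,0,1.8,8.5],[3,0,0,0,0,2.2,8.5],[3.5,0,0,0,0,2.6,8.5],[4,0,0,0,0,3,8.5],[4.5,0,0,0,0,3.3,8.5],[5,0,0,0,0,3.7,8.5],[5.5,0,0,0,0,4.1,8.5],[6,0,0,0,0,4.4,8.5]],
])

```text
t: 22.27
tcp_pos: [0.5766, -0.1681, 0.0268]
tool_rot: [0.734, 0.68, 0.0, 0.0]
force: [-1.4, -4.8, -0.4]
finger_gap: 0.994
gripper_force: 2.4
```

```bash
python3 -c "
from h import *
st();print(go([.5781,-.1201,.027],-6.5))
r=snap('6')
# stand base in top: green border; print its rectangle
P=lambda o,a,x,y:np.r_[np.array(o)+x*np.array([np.cos(a),np.sin(a)])+y*np.array([-np.sin(a),np.cos(a)]),.03]
hsv=cv2.cvtColor(r['top'],cv2.COLOR_BGR2HSV)
print(hsv[165:250:6,300:420:6,2])
"
```

```text
t 22.27 tcp [ 0.5766 -0.1681  0.0268] yaw -4.386780240028178 F [-1.4032 -4.8094 -0.3545] gap 0.9935494933590704 2.383598688757047
(array([ 4.7984, -0.2163, -0.0234]), np.float64(2.1132197599718268))
[[ 49  51  49  50  50  47  47  48  78  74 101 102  94  82  58  42  42  41
   40  40]
 [ 51  51  51  50  50  49  49  44  75  22 129 115 108 101  94  84  59  42
   42  40]
 [ 47  60  43  52  54  50  50  74  77  66 131 140 128 113 108 102  95  24
   75  41]
 [ 64  77  69  59  44  53  90  74  26 103 105 114 131 140 126 112 110  78
   77  41]
 [ 91  89  84  76  68  60  56  25  91  76  94  99 104 113 130 138  17  75
   37  44]
 [ 98  96  91  89  83  78  70  60  44  64  46  41  94  98 105 115  62  74
   50  46]
 [104 101  98  97  91  88  84  76  71  60  40  37  52  74  92  26  74  72
   47  45]
 [107 105 103 100  98  95  92  88  85  78  70  60  41  55  92  59  74  26
   48  47]
 [114 110 106 104 103 101  98  96  92  88  85  78  71  61  42 100  87  52
   48  47]
 [125 119 115 110 108 104 103 101  98  95  93  88  83  78  72  60  43  51
   51  50]
 [135 131 124 119 114 111 107 106 103 102  99  96  93  88  84  79  72  62
   45  50]
 [133 137 135 131 125 118 114 111 108 106 103 102  98  96  92  88  83  78
   71  53]
 [122 128 134 138 135 132 125 119 113 111 108 106 103 101  98  97  92  88
   84  46]
 [113 117 123 129 134 137 134 131 125 119 113 110 108 105 102 101  99  96
   93  89]
 [107 110 113 118 123 130 134 137 134 130 125 118 113 110 108 105 103 100
   82  57]]
```

>>> carry_out([
  [[0.5,0,0,0,0,0.3,8.5],[1,0,0,0,0,0.6,8.5],[1.5,-0.1,0,0,0,0.9,8.5],[2,-0.1,0,0,0,1.2,8.5],[2.5,-0.1,0,0,0,1.5,8.5],[3,-0.1,0,0,0,1.7,8.5],[3.5,-0.2,0,0,0,1.9,8.5],[4,-0.2,0,0,0,2.1,8.5],[4.5,-0.2,0,0,0,2.1,8.5],[4.8,-0.2,0,0,0,2.1,8.5],[4.8,-0.2,0,0,0,2.1,8.5]],
])

```text
t: 23.28
tcp_pos: [0.5781, -0.1192, 0.0267]
tool_rot: [0.746, 0.666, 0.0, -0.001]
force: [-0.2, -1.1, -0.5]
finger_gap: 0.993
gripper_force: 0.3
```

>>> carry_out([
  [[-0.5,0,0,0,0,0,8.5],[-1.5,0,0,0,0,0,8.5],[-2.5,0,-1,0,0,0,8.5],[-3,0,-4,0,0,0,8.5],[-3,0,-8,0,0,0,8.5],[-3,0,-12,0,0,0,8.5],[-4,0,-16,0,0,0,8.5],[-8,0,-18,0,0,0,8.5],[-12,0,-18,0,0,0,8.5],[-16,0,-18,0,0,0,8.5],[-20,0,-18,0,0,0,8.5],[-23,0,-18,0,0,0,8.5]],
])

```text
t: 24.28
tcp_pos: [0.5512, -0.3534, 0.2081]
tool_rot: [0.747, 0.665, -0.0, 0.001]
force: [0.7, 0.6, 0.1]
finger_gap: 0.994
gripper_force: 0.0
```

Run:
```python
from h import *
st(); r=snap('7')
o=np.array([.588,-.045]);a=np.radians(83.5)
u=np.array([np.cos(a),np.sin(a)])
D=np.r_[o+.046*u,.121];Cc=np.r_[o,.152]
for n in r:
    g=cv2.cvtColor(r[n],cv2.COLOR_BGR2HSV)
    m=((g[...,2]>120)&(g[...,1]<50)).astype(np.uint8)
    d=proj(n,D);c=proj(n,Cc);print(n,'pred dial',d,'col',c)
    k,l,s,ce=cv2.connectedComponentsWithStats(m)
    for i in range(1,k):
        if s[i,4]>15 and np.hypot(*(ce[i]-d))<70: print(s[i],ce[i])
```

```text
t 24.28 tcp [ 0.5512 -0.3534  0.2081] yaw -6.597994593686917 F [0.7431 0.5852 0.0666] gap 0.9935799748232742 0.0
scene pred dial [358.5487 258.5916] col [339.9938 256.8977]
[ 389  213   56   87 1321] [415.3785 258.5367]
[347 247  44  31 575] [364.353  258.0087]
[337 252   9   8  52] [341.     255.9231]
[309 265  61  41 495] [332.7071 288.7576]
[393 286   9  16  42] [396.9048 293.8333]
[405 292   4   7  21] [406.5238 294.4762]
top pred dial [292.777  193.2345] col [312.1812 192.7309]
[238 151  16  14 199] [245.5377 157.4221]
[261 155   6   7  26] [263.5    158.6538]
[253 163  11  18 140] [257.9786 171.2929]
[ 223  165   30   91 1406] [238.276  210.3798]
[265 165   5  18  44] [267.2273 173.3409]
[ 260  181   82   36 1239] [306.3228 195.1267]
[249 192  11  23 188] [253.8351 202.9734]
[245 221  12   9  50] [251.28 226.2 ]
[245 221  40  44  77] [263.2208 242.5195]
```

```bash
python3 -c "
from h import *
cv2.imwrite('pics/c7.png',crop(cv2.imread('pics/top7.png'),225,150,130,110,5))"
```

```text
(no output)
```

View pics/c7.png

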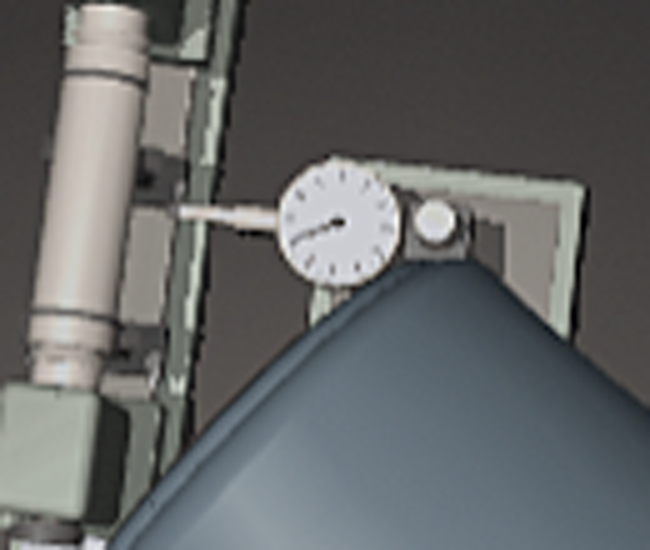

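The last picture shows the plunger tip near (178,211) and the sleeve's rings from (63,70) to (147,80) and from (33,312) to (118,323). The sleeve's right edge is near (132,205), and the dial and column are at (340,223) and (435,221). Now I work out what is left to do relative to the sleeve.

Run:
```python
from h import *
T=lambda p:((p[0]+.5)/5-.5+225,(p[1]+.5)/5-.5+150)
o=np.array([.604,.1193]);a=np.radians(-6.5);u=np.array([np.cos(a),np.sin(a)]);v=np.array([-u[1],u[0]])
def b(p,z): w=onz('top',T(p),z)[:2]-o; return np.array([w@u,w@v])*1000
print('rings',b((63,70),.117),b((147,80),.103),b((33,312),.117),b((118,323),.103))
print('tip',b((178,211),.11),'dial',b((340,223),.132),'col',b((435,221),.152))
print('base far corner',b((583,185),.03),b((350,157),.03),'rear edge',b((568,335),.03))
g=cv2.cvtColor(cv2.imread('pics/top7.png'),cv2.COLOR_BGR2GRAY)
for y in (190,191,192,193): print(g[y,248:276])
```

```text
rings [59.4243 18.991 ] [ 62.0505 -18.0784] [-55.1645  17.8371] [-54.2517 -19.3289]
tip [  0.0561 -41.9623] dial [  -1.5784 -120.0814] col [   0.175  -164.0481]
base far corner [  49.2429 -227.9222] [  50.9533 -110.2956] rear edge [ -26.7445 -228.6565]
[150 131 100  59  62  58  49  49  48  49  62  67  89  90  83  97 101  95
 115  23  55  60  61  59  61  52  47  56]
[147 128  89  87 103 103  96  98  77  75  79 107 111 181 174 170 165 156
 162 139 146 113  98  91 146 143 135 137]
[145 126  80 111 148 150 151 150 134 135 104 108 120 214 215 210 205 205
 207 209 212 193 186 180 206 204 199 197]
[142 122  71 119 143 143 143 141 145 148 123 104  96 165 168 152 170 186
 182 193 199 199 211 211 211 210 210 212]
```

Run:
```python
from h import *
from scipy.ndimage import map_coordinates as mc
o=np.array([.604,.1193]);a=np.radians(-6.5);u=np.array([np.cos(a),np.sin(a)]);v=np.array([-u[1],u[0]])
W=lambda x,y,z:np.r_[o+x*u+y*v,z]
xs=np.arange(-80,80.5,.5)/1000
for n in('top','scene'):
    g=cv2.cvtColor(cv2.imread(f'pics/{n}7.png'),cv2.COLOR_BGR2GRAY).astype(float)
    S=lambda P:mc(g,np.array([proj(n,p)[::-1] for p in P]).T,order=1)
    # rings on top line, averaged over a few lateral positions
    pr=np.mean([S([W(x,y,.11+np.sqrt(.0004-y*y)) for x in xs]) for y in(-.006,-.003,0,.003,.006)],0)
    hp=pr-cv2.GaussianBlur(pr[None],(0,0),14)[0]
    for lo,hi in((-.07,-.04),(.04,.075)):
        k=(xs>lo)&(xs<hi);w=np.clip(-hp[k]-.4*np.max(-hp[k]),0,None);print(n,'ring x',1000*(w@xs[k])/w.sum(),hp[k].min())
    for y in(-.050,-.058,-.066):
        k=np.arange(-20,20.5,.5)/1000;p=S([W(x,y,.11) for x in k]);w=np.clip(p-.6*p.max(),0,None);print(n,'stem y',y,'x',1000*(w@k)/w.sum(),p.max())
    ys=np.arange(-60,-14,.5)/1000
    for x in(-.001,.0005,.002):
        p=S([W(x,y,.11) for y in ys]);print(n,x,p[::2].astype(int))
```

```text
top ring x -55.12473210198371 -64.74161635194507
top ring x 56.660832304724295 -69.89375139353491
top stem y -0.05 x 0.4609495638975377 205.6810258398798
top stem y -0.058 x 0.6600075386406823 207.30633348399923
top stem y -0.066 x 0.16395511331614107 208.18247662667991
top -0.001 [192 194 193 189 186 187 189 188 185 182 179 178 183 190 194 196 197 163
 128 113 110 107 106 104 115 125 128 125 124 128 133 132 130 128 127 126
 123 121 111 100  92  89  87 104 121 132]
top 0.0005 [206 204 203 202 201 201 202 202 203 204 205 206 206 206 206 205 204 173
 136 114 110 106  99  91  90  91  90  88  86  92  98  99  96  94  95  96
  94  93  89  82  78  84  92 106 121 133]
top 0.002 [197 192 188 186 187 186 182 179 179 179 179 180 180 180 180 181 182 163
 132 109 105 101  90  79  72  68  65  64  63  66  68  68  66  64  65  67
  67  66  65  62  59  76  93 108 121 133]
scene ring x -54.85436800653829 -28.49946193194839
scene ring x 58.97769225439764 -33.682658096335444
scene stem y -0.05 x -0.4955332718921356 163.61668100919945
scene stem y -0.058 x -0.6938153191171493 165.33862276078253
scene stem y -0.066 x 3.0567520698596895 177.87984012206672
scene -0.001 [163 165 165 162 159 156 155 155 157 160 163 166 164 162 160 159 157 153
 151 143 133 123 112 103 101  99 101 105 108 111 113 115 116 116 116 115
 114 112 109 103  96  90  85  81  85  90]
scene 0.0005 [157 156 156 155 155 156 157 157 155 155 156 157 158 159 159 159 156 151
 145 135 126 115 104  98  95  93  97 102 106 110 114 115 116 116 116 115
 114 112 108 102  96  89  83  81  84  88]
scene 0.002 [141 141 141 140 138 137 137 137 139 140 143 145 146 145 143 142 140 137
 131 125 116 105  95  93  91  93  98 102 107 111 114 115 116 116 116 115
 114 112 107 102  96  88  82  83  84  90]
```

Run:
```python
from h import *
o=np.array([.604,.1193]);a=np.radians(-6.5);u=np.array([np.cos(a),np.sin(a)]);v=np.array([-u[1],u[0]])
for nm,s,t in(('col',(341,255.9),(311.7,193.8)),):
    P,e=tri(s,t);w=P[:2]-o;print(nm,P,e,w@u*1000,w@v*1000)
# dial: white circle, fit from hough in top
for n in('top','scene'):
    g=cv2.cvtColor(cv2.imread(f'pics/{n}7.png'),cv2.COLOR_BGR2HSV)
    x,y=(292,194) if n=='top' else (359,259)
    m=np.zeros(g.shape[:2],np.uint8);m[y-16:y+17,x-13:x+14]=((g[...,2]>120)&(g[...,1]<50))[y-16:y+17,x-13:x+14]
    m=cv2.morphologyEx(m,cv2.MORPH_OPEN,np.ones((5,5),np.uint8));c=max(cv2.findContours(m,0,1)[0],key=cv2.contourArea);E=cv2.fitEllipse(cv2.convexHull(c));print(n,E)
    w=onz(n,E[0],.132)[:2]-o;print('dial',w@u*1000,w@v*1000)
st();print(go([.5770,-.1291,.10],-6.6))
```

```text
col [ 0.5861 -0.0429  0.1516] 0.002239793347176455 0.5509835690548069 -163.1548583170625
top ((292.5901794433594, 193.8412628173828), (24.45931625366211, 26.28952980041504), 45.0682258605957)
dial -0.7619699371022781 -119.96135065456144
scene ((359.6357727050781, 257.6429138183594), (22.080711364746094, 25.77735137939453), 96.36363983154297)
dial 6.701581947819694 -118.8969664439002
t 24.38 tcp [ 0.551  -0.356   0.2076] yaw -6.843961546363107 F [-0.5732 -0.3332 -0.0239] gap 1.000537583231658 0.0
(array([22.8688, -0.1538, 10.6903]), np.float64(-0.24396154636310996))
```

>>> carry_out([
  [[4,0,0,0,0,0,8.5],[8,0,0,0,0,0,8.5],[12,0,0,0,0,0,8.5],[16,-0.1,0,0,0,0,8.5],[19.5,-0.2,0,0,0,0,8.5],[21.5,-0.2,1,0,0,0,8.5],[21.5,-0.2,5,0,0,0,8.5],[21.5,-0.2,9,0,0,0,8.5],[21.5,-0.2,13,0,0,0,8.5],[21.5,-0.2,16,0,0,0,8.5],[21.5,-0.2,17.8,0,0,0,8.5],[21.5,-0.2,18,0,0,0,8.5]],
])

```text
t: 25.38
tcp_pos: [0.5715, -0.1341, 0.0233]
tool_rot: [0.746, 0.666, -0.002, -0.004]
force: [-1.1, -0.0, -0.1]
finger_gap: 0.994
gripper_force: 0.0
```

>>> carry_out([
  [[0,0,0,0,0,0,8.5],[0,0,0,0,0,0,8.5]],
])

```text
t: 25.55
tcp_pos: [0.5752, -0.1357, 0.0279]
tool_rot: [0.746, 0.666, 0.0, 0.001]
force: [0.1, 0.4, -0.3]
finger_gap: 0.993
gripper_force: 0.0
```

```bash
python3 -c "
from h import *
st();print(go([.5781,-.1192,.027],-6.5),go([.5819,-.0955,.027],-6.5))"
```

```text
t 25.55 tcp [ 0.5752 -0.1357  0.0279] yaw -6.468184136086544 F [ 0.1382  0.439  -0.2909] gap 0.9929296363549458 0.0
(array([1.6683, 0.1008, 0.094 ]), np.float64(0.031815863913450926)) (array([4.066 , 0.2114, 0.0934]), np.float64(0.031815863913450926))
```

>>> carry_out([
  [[0.4,0.1,0.1,0,0,0,8.5],[0.8,0.1,0.1,0,0,0,8.5],[1.2,0.1,0.1,0,0,0,8.5],[1.6,0.1,0.1,0,0,0,8.5],[2,0.12,0.1,0,0,0,8.5],[2.4,0.14,0.1,0,0,0,8.5],[2.8,0.16,0.1,0,0,0,8.5],[3.2,0.18,0.1,0,0,0,8.5],[3.5,0.2,0.1,0,0,0,8.5],[3.7,0.2,0.1,0,0,0,8.5],[3.7,0.2,0.1,0,0,0,8.5]],
])

```text
t: 26.47
tcp_pos: [0.5817, -0.0997, 0.0268]
tool_rot: [0.745, 0.667, 0.0, 0.002]
force: [-0.1, -4.9, 2.7]
finger_gap: 0.998
gripper_force: 2.2
```

```bash
python3 -c "
from h import *
st();print(go([.5819,-.0955,.027],-6.5))"
```

```text
t 26.47 tcp [ 0.5817 -0.0997  0.0268] yaw -6.356333112606624 F [-0.1285 -4.8547  2.7333] gap 0.9975784047207586 2.2027066418377217
(array([ 0.4202, -0.0312, -0.0257]), np.float64(0.14366688739337974))
```

>>> carry_out([
  [[0.15,0,0,0,0,0.1,8.5],[0.3,0,0,0,0,0.1,8.5],[0.42,0,0,0,0,0.1,8.5],[0.42,0,0,0,0,0.1,8.5],[0.42,0,0,0,0,0.1,8.5]],
])

```text
t: 26.88
tcp_pos: [0.5822, -0.0959, 0.0267]
tool_rot: [0.746, 0.666, -0.0, 0.002]
force: [-0.9, -6.1, 3.0]
finger_gap: 0.994
gripper_force: 2.9
```

>>> carry_out([
  [[-0.3,0,0,0,0,0,8.5],[-1.2,0,0,0,0,0,8.5],[-2.5,0,0,0,0,0,8.5],[-3,0,-3,0,0,0,8.5],[-3,0,-7,0,0,0,8.5],[-3,0,-11,0,0,0,8.5],[-4,0,-15,0,0,0,8.5],[-8,0,-18,0,0,0,8.5],[-12,0,-18,0,0,0,8.5],[-16,0,-18,0,0,0,8.5],[-20,0,-18,0,0,0,8.5],[-24,0,-18,0,0,0,8.5]],
])

```text
t: 27.88
tcp_pos: [0.5528, -0.3351, 0.2061]
tool_rot: [0.746, 0.665, 0.0, 0.0]
force: [1.0, 0.2, -0.0]
finger_gap: 0.994
gripper_force: 0.0
```

```bash
cat > v.py <<'E'
from h import *
from scipy.ndimage import map_coordinates as mc
st(); r=snap('8')
o=np.array([.604,.1193]);a=np.radians(-6.5);u=np.array([np.cos(a),np.sin(a)]);v=np.array([-u[1],u[0]])
W=lambda x,y,z:np.r_[o+x*u+y*v,z]
C={}
for n in r:
    H=cv2.cvtColor(r[n],cv2.COLOR_BGR2HSV);g=cv2.cvtColor(r[n],cv2.COLOR_BGR2GRAY).astype(float)
    m=((H[...,2]>120)&(H[...,1]<50)).astype(np.uint8)
    m=cv2.morphologyEx(m,cv2.MORPH_OPEN,np.ones((5,5),np.uint8))
    c=proj(n,W(0,-.140,.152));d=proj(n,W(0,-.094,.132))
    k,l,s,ce=cv2.connectedComponentsWithStats(m)
    for nm,p in(('col',c),('dial',d)):
        i=1+np.argmin(np.hypot(*(ce[1:]-p).T));C[nm,n]=ce[i];print(n,nm,'pred',p,'got',ce[i],s[i])
    S=lambda P:mc(g,np.array([proj(n,q)[::-1] for q in P]).T,order=1)
    for y in(-.040,-.046,-.054):
        k=np.arange(-20,20.5,.5)/1000;p=S([W(x,y,.11) for x in k]);w=np.clip(p-.75*p.max(),0,None);print(n,'stem y',y,'x',1000*(w@k)/w.sum(),p.max())
    print(S([W(.001,y,.11) for y in np.arange(-60,-14,1)/1000]).astype(int))
for nm in('col','dial'):
    P,e=tri(C[nm,'scene'],C[nm,'top']);w=P[:2]-o;print(nm,P,e,'x,y mm',w@u*1000,w@v*1000)
E
python3 v.py
```

```text
t 27.88 tcp [ 0.5528 -0.3351  0.2061] yaw -6.559796375027657 F [ 0.9942  0.2369 -0.0037] gap 0.9942785272368933 0.0
scene col pred [350.3728 253.0295] got [351.5    253.6087] [348 251   8   6  46]
scene dial pred [369.0098 252.4013] got [369.9134 255.6407] [357 245  27  22 462]
scene stem y -0.04 x 0.6224004234196913 165.34728586296686
scene stem y -0.046 x 0.2328897033693105 181.25555447409698
scene stem y -0.054 x 0.329093622249291 183.0992033620083
[174 173 172 173 175 177 179 181 182 180 178 177 176 176 177 177 176 175
 172 167 164 162 162 162 163 164 166 167 164 162 161 159 158 155 150 145
 135 123 110  98  88  83  78  79  83  88]
top col pred [300.829  192.7337] got [318.6772 195.1922] [298 182  34  32 567]
top dial pred [281.2958 192.3131] got [282.1253 191.9394] [269 180  26  25 495]
top stem y -0.04 x 1.9004550805358207 206.89821750155522
top stem y -0.046 x 2.434196541860107 212.16672124772043
top stem y -0.054 x -5.90712109572006 206.89719604492888
[199 202 204 205 206 206 205 205 204 204 203 203 203 203 202 195 189 188
 189 192 196 199 199 200 198 197 196 198 197 197 198 196 193 184 146 108
  98  95  92  87  83  87  93 106 120 132]
col [ 0.5887 -0.0409  0.1628] 0.04087593725523334 x,y mm 2.9814385411471105 -160.92415449428412
dial [0.5967 0.0263 0.122 ] 0.0024933340712245886 x,y mm 3.237349770111433 -93.25107066489309
```

```bash
python3 -c "
from station import sign_off
print(sign_off())"
```

```text
the job is handed in; nothing more can be done
None
```

The job is done and handed in: the sleeve sits on both cones clear of the rests (judged from the tailstock stopping solid near its seated reading, not from a measured lift), and the gauge stand was slid up square to the sleeve, with the plunger pressed in about 7–8 mm within about 2 mm of its middle and the arm clear of everything.

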